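Open the battery bay for the long pack and hold the pack over it

TASK

The buggy last ran a short battery: slacken the thumbscrew on its battery stop (anticlockwise), slide the stop all the way to the rear end of its slot and tighten the screw again. Then pick up the long battery pack from the bench, carry it over the car without knocking it, and hold it level and lined up over the battery bay, about a centimetre above the end stops and touching nothing, so that I can slip the brass weight in underneath; finish while still holding it there. Leave the other things on the bench where they are.

Things in the scene. Friction and masses are not known exactly. Their poses are not given: they have to be found in the camera images.
- car: off-road buggy, no shell, on a fixed pit stand; origin on the bench under it, x to the nose, y left, z up. 410 x 260 mm, chassis plate 112 mm wide, its top 73 mm above the bench. Tops above the bench (mm): wheels (80 or more off the centre line, fore and aft) 113, shock towers x=173, -164: 142, body posts x=140, -158: 147, gearbox x<-114: 123, servo x>107: 109, parts and guards beside the bay 92
- bay (a point): centre of the battery bay's floor (chassis plate's top, 73 mm above the bench, car x=20 mm, y=0); axes as car. The long pack belongs with its length along x, its underside's centre straight above this point, either way round. Bay 50 mm wide between guides 5 mm high and, with the stop at the rear, 144 mm long between front and rear stop (both 44 mm wide, 10 mm high)
- thumbscrew_grip (a point): on the axis of the thumbscrew, half-way up its round aluminium ribbed head (20 mm across, upright, 20 to 36 mm above the chassis plate; this point 30 mm above it, 103 mm above the bench). It stands on the sliding aluminium stop, 20 mm behind the stop's front face, and moves with it; foot 4 mm, lip 10 mm high. 25 mm or more free all round the head
- thumbscrew (a joint): angle of the thumbscrew, rad: 0 is tight (clockwise end, seen from above); grows anticlockwise to its end at 1.4, fully slack. Below about 0.4 it clamps the stop to the chassis, from 0.6 the stop slides freely. Takes under 0.2 N m, stays where it is left; can be turned and the stop slid in one grasp
- battery_stop (a joint): how far the sliding stop is from the rear end of its slot, in m along the car's x: 0 is fully to the rear, where it comes up against the end (bay opened for the long pack); about 0.043 is the short pack's setting. When slack it slides with about 2 N
- long_pack: the long battery pack to be held: black hard case with grey label, 139 x 47 x 25 mm, about 0.3 kg, lying flat on the bench near the car's right; origin at the centre of its underside, x along its length, y across its width, z up
- short_pack: the short battery pack just taken out (96 x 47 x 25 mm, same looks), lying near the long one; the two may have changed places. Leave alone; origin and axes likewise
- brass_weight: brass ballast plate 96 x 40 x 4 mm on the bench, leave alone; origin at the centre of its underside
- hex_driver: black-handled driver lying on the bench, about 200 mm long, leave alone; along its x
- spare_wheel: spare wheel lying flat, 84 mm in diameter, 26 mm high, leave alone; origin at the centre of its underside
There are look-alikes about, which are no part of the job. Leave any green look-alike of the long_pack alone.

How it is judged:
By the outcome, as a careful person would: the job done as asked, in the order asked, and still so for the second after the job is handed in, while the arm keeps its last pose, push and grip.
It also fails if it takes over 58 s, if anything falls off the work surface, if the arm or the gripper's body presses on something with over 40 N, if the wrist force passes 120 N, or if a joint passes its speed limit or range.

ROBOT

A 7-joint arm with a two-finger parallel gripper is mounted at the origin on the work surface. World frame = base frame: x ahead of the robot, y to its left, z up, the work surface at z = 0. Lengths are in m, angles in rad, forces in N, time in s.
With the tool pointing down it reaches from about 0.425 to 1.025 m from the base axis. Payload 9.4 kg.
Tool frame: the origin (TCP) lies midway between the tips of the shut fingers; the grasp point (between the pads) lies 19 mm behind it; z points along the fingers, y is the line along which they close (so a half turn about z gives the same grasp; the last joint's range is limited). The gripper opens to 93 mm and grips with 3 to 60 N. Pads are 15 mm wide; open, the fingers measure 128 mm over their backs; the gripper's body (75 mm by 188 mm) begins 65 mm behind the grasp point.
Start: joints at [-1.422, 0.599, -0.003, 1.599, 0.002, 0.943, -0.08], TCP at [0.162, 0.707, 0.219] pointing down, gripper open.
Joint ranges: [-2.57, 2.57], [-0.35, 1.97], [-1.29, 1.29], [0.11, 2.56], [-1.05, 4.19], [0.11, 1.86], [-2.63, 2.63]. Speed limits (rad/s): [2.22, 2.22, 3.01, 3.01, 3.14, 3.14, 3.14].

INTERFACE

Orientations are given as a unit quaternion [w, x, y, z].
In Python, from station import telemetry, viewer, manip gives the robot as it stands.
- The arm moves only by the tool step_arm, never from a script. Its argument "steps" is text: rows parted by semicolons, each of 7 numbers parted by spaces: the opening, from 0 (shut) to 1 (fully open), then the shift along the tool's x, y, z normalised to -1 to 1, where 1 is 0.04 m, then the turn, a rotation vector about the tool's x, y, z normalised to -1 to 1, where 1 is 45 degrees. In form: claw dx dy dz rx ry rz; .... A call has 1 to 10 rows; each row shifts and turns the commanded pose from where the row before left it, along the tool's axes as they then stand; what a row does not reach is not made up. A row lasts 1/12 s, in which the tool goes at most 41.7 mm and 7.16 degrees, less where a joint would pass 70% of its speed; a pose out of reach is approached as far as the arm can. A call with a number of a shift or a turn outside -1 to 1 is refused whole. A call with a gripper value outside its range is refused whole. The fingers move at their own pace and stop on an object; the grip force is fixed at half the most. Time passes only in rows, so rows that do not move let the fingers close. It gives the time, the measured TCP pose, the force, the opening and the grip force at its end, in the units of the state.
- telemetry.get_obs(): the state, without advancing time (a new reading comes with each control period).
- viewer.capture(name): name is "scene" or "side" or "wrist"; returns a dict with "img" (480x640x3 uint8, red, green, blue), "fx", "fy", "cx", "cy" (pixels), "xyz" and "rotation" of the camera in the world. Camera axes: x right, y down, z forward; pixel columns grow to the right and rows downward; lengths in m; the calibration is good to about 2 mm. A picture is of the moment at which its call begins. There is no depth.
- manip.hand_in(): hands the job in; it is judged then, once.
The state is a dict: "clock": time; "joint_positions": joint angles; "dq": joint speeds; "joint_efforts": joint torques, N m; "tool_pos": TCP position; "ee_rot": TCP orientation; "wrist_force": force on the tool from outside, world axes, zero at the start; "moment": the same for the moment, N m; "width": finger opening in m; "finger_force": force on a finger pad.
Only numpy, scipy, OpenCV 4.12 (cv2) and the standard library are available. Lean on these libraries where they do the work, as an engineer would, in place of code of your own. Each camera call takes 0.05 s, during which the arm holds its last target. There are 200 camera calls.

## Working session

There is one attempt and no reset: what is moved stays moved. The work goes in short steps, Python scripts to look and compute and a tool call to move; the robot and the scene stay as the last step left them, time stands still between calls to the robot, and variables do not carry over. Pictures are saved under pics/ and viewed, at most 10 in all, crops included, and the job is handed in when it is done.

Besides the shell and the picture viewer there is one more tool, called after "Emit:" as name(argument=value, ...), one argument or row to a line, values as JSON. step_arm: Moves the arm, as the interface text tells. Scaled input: -1 to 1 covers 0.04 m each way for a shift and 45 degrees each way for a turn. Its arguments: {"type":"object","properties":{"steps":{"type":"string"}},"required":["steps"]}

```bash
mkdir -p pics; cat > h.py <<'E'
import numpy as np, cv2
from scipy.spatial.transform import Rotation as R
from station import telemetry, viewer, manip
def cap(n,f):
    c=viewer.capture(n); cv2.imwrite(f'pics/{f}.png',c['img'][:,:,::-1])
    np.savez(f'pics/{f}.npz',**{k:np.array(v) for k,v in c.items()}); return c
def M(c):
    r=np.array(c['rotation'],float)
    return r if r.shape==(3,3) else R.from_quat(np.roll(r.ravel(),-1)).as_matrix()
def px(f,u,v,z):
    c=np.load(f'pics/{f}.npz'); d=M(c)@np.array([(u-c['cx'])/c['fx'],(v-c['cy'])/c['fy'],1.]); o=c['xyz']
    return o+d*(z-o[2])/d[2]
def proj(f,p):
    c=np.load(f'pics/{f}.npz'); q=(np.asarray(p,float)-c['xyz'])@M(c)
    return np.c_[q[...,0]/q[...,2]*c['fx']+c['cx'],q[...,1]/q[...,2]*c['fy']+c['cy']]
def st():
    o=telemetry.get_obs(); print({k:np.round(o[k],4).tolist() for k in ('clock','joint_positions','tool_pos','ee_rot','wrist_force','width','finger_force')}); return o
E
python3 - <<'E'
from h import *
for n in ('scene','side','wrist'):
    c=cap(n,n+'0'); print(n,c['xyz'],c['fx'],np.round(M(c),3).tolist())
st()
E
```

```text
scene [ 1.4815144  -0.48488415  1.00808846] 533.3151744189954 [[0.271, 0.658, -0.703], [0.963, -0.186, 0.196], [-0.002, -0.73, -0.684]]
side [-0.20290935 -0.89060843  0.72292096] 470.48813433804185 [[0.677, -0.399, 0.619], [-0.736, -0.358, 0.574], [-0.007, -0.844, -0.536]]
wrist [0.07867608 0.72415383 0.38456202] 355.86493027734997 [[0.223, 0.929, 0.296], [0.975, -0.212, -0.07], [-0.002, 0.304, -0.953]]
{'clock': 0.15, 'joint_positions': [-1.4217, 0.5999, -0.0026, 1.6, 0.0019, 0.9429, -0.0798], 'tool_pos': [0.1622, 0.7062, 0.218], 'ee_rot': [0.0, 0.1126, 0.9936, -0.0006], 'wrist_force': [0.4061, 0.0035, -0.0802], 'width': 0.0927, 'finger_force': 0.0}
```

View pics/scene0.png

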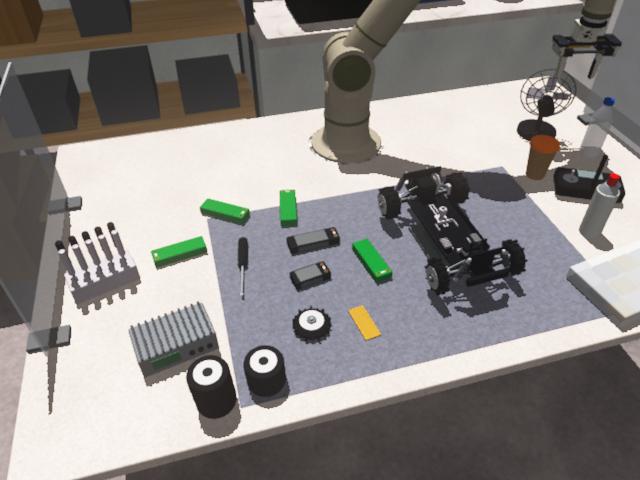

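View pics/side0.png

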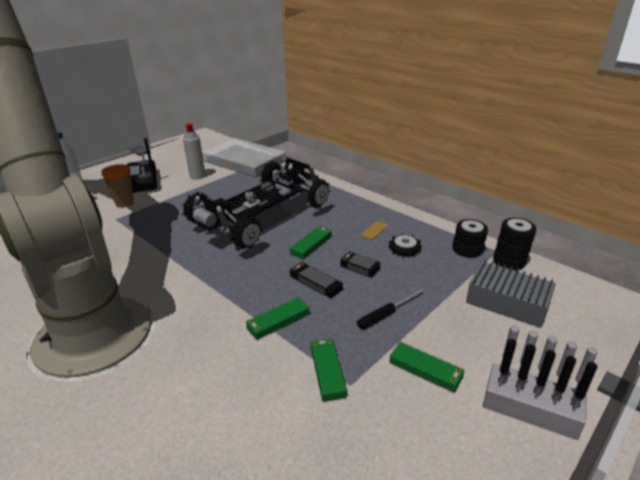

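The scene view shows the car near (450,235), the long pack at (313,240), the short pack at (311,275), and green look-alikes around them. The side view agrees. Next I'll crop the car and the pack and enlarge them.

```bash
python3 - <<'E'
from h import *
i=cv2.imread('pics/scene0.png')
a=cv2.resize(i[160:300,370:530],None,fx=3.5,fy=3.5,interpolation=cv2.INTER_CUBIC)   # 560x490
b=cv2.resize(i[222:292,282:347],None,fx=3.5,fy=3.5,interpolation=cv2.INTER_CUBIC)
o=np.zeros((490,800,3),np.uint8); o[:,:560]=a; o[:b.shape[0],565:565+b.shape[1]]=b
cv2.imwrite('pics/crop1.png',o)
for n,p in {'long':(313,240,.025),'short':(311,275,.025),'car':(450,235,.08),'w_fl':(511,258,.1),'w1':(438,275,.1),'w2':(389,203,.1),'w3':(457,188,.1)}.items(): print(n,px('scene0',*p).round(3))
E
```

```text
long [ 0.47  -0.238  0.025]
short [ 0.592 -0.276  0.025]
car [0.604 0.09  0.08 ]
w_fl [0.737 0.183 0.1  ]
w1 [ 0.74  -0.008  0.1  ]
w2 [ 0.463 -0.025  0.1  ]
w3 [0.453 0.179 0.1  ]
```

View pics/crop1.png

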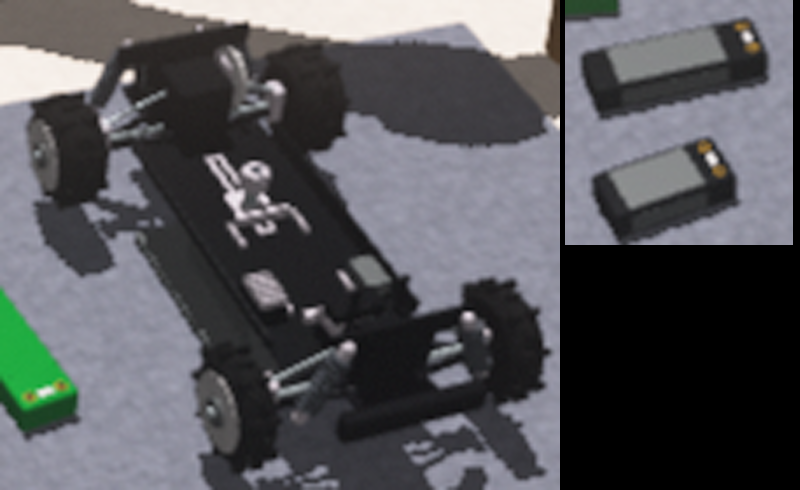

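The crop shows the thumbscrew at scene pixel ~(443,210) with the nose towards the camera. The long pack's far end has the terminals, near (335,233). I'll move above the scene for a wrist view.

Emit:
step_arm(
  steps="0.32 0 0 -0.9 0 0 0;0.32 0 0 -0.9 0 0 0;0.32 0 0 -0.9 0 0 0;0.32 0 0 -0.9 0 0 0;0.32 0 0 -0.9 0 0 0;0.32 -0.5 -0.6 0 0 0 0;0.32 -0.5 -0.6 0 0 0 0;0.32 -0.5 -0.6 0 0 0 0;0.32 -0.5 -0.6 0 0 0 0;0.32 -0.5 -0.6 0 0 0 0",
)

```text
clock: 0.98
tool_pos: [0.2333, 0.5657, 0.3984]
ee_rot: [0.0, 0.113, 0.994, -0.0]
wrist_force: [0.1, -0.2, 1.1]
width: 0.0327
finger_force: 0.0
```

Emit:
step_arm(
  steps="0.32 -0.5 -0.6 0 0 0 0;0.32 -0.5 -0.6 0 0 0 0;0.32 -0.5 -0.6 0 0 0 0;0.32 -0.5 -0.6 0 0 0 0;0.32 -0.5 -0.6 0 0 0 0;0.32 -0.5 -0.6 0 0 0 0;0.32 -0.5 -0.6 0 0 0 0;0.32 -0.5 -0.6 0 0 0 0;0.32 -0.5 -0.6 0 0 0 0;0.32 -0.5 -0.6 0 0 0 0",
)

```text
clock: 1.82
tool_pos: [0.3744, 0.2869, 0.3986]
ee_rot: [-0.0, 0.113, 0.994, 0.0]
wrist_force: [0.4, 1.0, 0.8]
width: 0.0301
finger_force: 0.0
```

Emit:
step_arm(
  steps="0.32 -0.5 -0.6 0 0 0 0;0.32 -0.5 -0.6 0 0 0 0;0.32 -0.5 -0.6 0 0 0 0;0.32 -0.5 -0.6 0 0 0 0;0.32 -0.5 -0.6 0 0 0 0;0.32 -0.5 0 0 0 0 0;0.32 -0.4 0 0 0 0 0;0.32 0 0 0 0 0 0",
)

```text
clock: 2.48
tool_pos: [0.482, 0.1399, 0.3985]
ee_rot: [0.001, 0.114, 0.993, -0.0]
wrist_force: [0.6, -0.2, 0.7]
width: 0.0297
finger_force: 0.0
```

```bash
python3 - <<'E'
from h import *
cap('wrist','w1'); st(); print(px('scene0',443.4,210,.109))
i=cv2.imread('pics/w1.png'); cv2.imwrite('pics/w1b.png',cv2.resize(i,(800,600),interpolation=cv2.INTER_CUBIC))
E
```

```text
{'clock': 2.5333, 'joint_positions': [-0.6794, 0.1466, 0.3306, 1.8698, -0.0518, 1.1342, 1.013], 'tool_pos': [0.4804, 0.1406, 0.3983], 'ee_rot': [-0.0002, 0.1136, 0.9935, -0.0003], 'wrist_force': [-0.5105, 0.0484, -0.4358], 'width': 0.0296, 'finger_force': 0.0}
[0.53890073 0.09693155 0.109     ]
```

View pics/w1b.png

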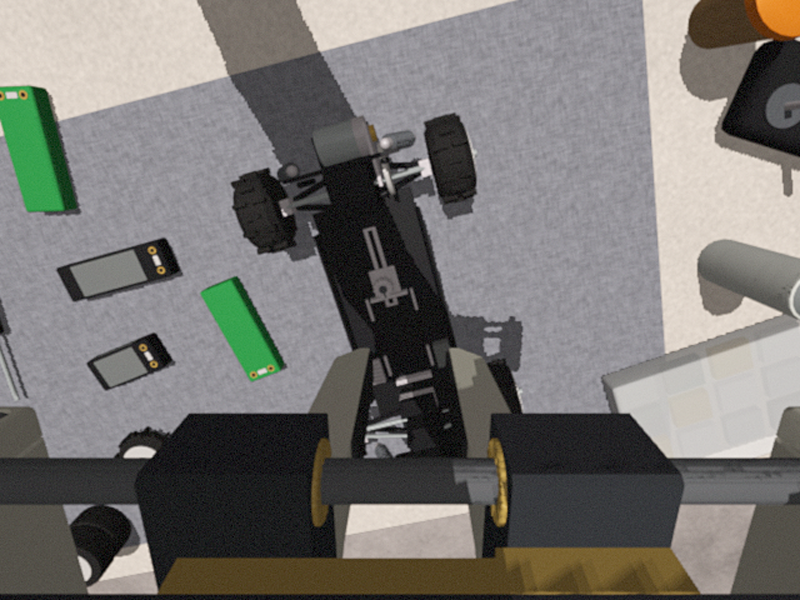

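The enlarged wrist view (÷1.25 for pixels) shows the thumbscrew head at (385,290) and the slot starting at (370,230). The rear wheels are at (262,210) and (452,157), and the long pack's top centre is near (118,268).

```bash
python3 - <<'E'
from h import *
f=lambda u,v,z: px('w1',u/1.25,v/1.25,z).round(4)
for n,p in dict(screw=(385,290,.109),slot0=(370,230,.073),slot_r=(367,229,.073),slot_l=(374,227,.073),barR=(366,316,.08),barL=(415,303,.08),chR0=(316,232,.073),chR1=(357,345,.073),chL0=(418,207,.073),chL1=(458,335,.073),whR=(262,210,.11),whL=(452,157,.11),
  la=(68,275,.025),lb=(143,252,.025),lc=(152,282,.025),ld=(82,300,.025),term1=(153,250,.025),term2=(161,271,.025),pk0=(57,268,.025),pk1=(170,238,.025),pk2=(180,268,.025),pk3=(73,300,.025)).items(): print(n,f(*p))
# auto: rectify pack region
c=np.load('pics/w1.npz'); 
# rectified top views: z=.073 car patch
def rect(z,x0,x1,y0,y1,s):
    xs=np.arange(x1,x0,-s); ys=np.arange(y1,y0,-s); X,Y=np.meshgrid(xs,ys,indexing='ij')
    q=proj('w1',np.stack([X,Y,0*X+z],-1).reshape(-1,3)) if 0 else None
    P=np.stack([X,Y,0*X+z],-1).reshape(-1,3); q=proj('w1',P).astype(np.float32).reshape(*X.shape,2)
    return cv2.remap(cv2.imread('pics/w1.png'),q[...,0],q[...,1],cv2.INTER_CUBIC)
a=rect(.025,.40,.58,-.36,-.16,.0005); b=rect(.109,.44,.62,.0,.2,.0005)
o=np.hstack([a,b]); 
for k in range(0,800,100): o[:6,k]=(0,0,255)
for k in range(0,360,100): o[k,:6]=(0,0,255)
cv2.imwrite('pics/r1.png',o); print(o.shape)
E
```

```text
screw [0.5301 0.1008 0.109 ]
slot0 [0.4691 0.0969 0.073 ]
slot_r [0.4672 0.0939 0.073 ]
slot_l [0.4668 0.102  0.073 ]
barR [0.5642 0.0679 0.08  ]
barL [0.5615 0.127  0.08  ]
chR0 [0.4577 0.0378 0.073 ]
chR1 [0.6003 0.0466 0.073 ]
chL0 [0.4565 0.1543 0.073 ]
chL1 [0.6149 0.1677 0.073 ]
whR [ 0.4193 -0.      0.11  ]
whL [0.4125 0.1976 0.11  ]
la [ 0.4452 -0.2937  0.025 ]
lb [ 0.439  -0.1898  0.025 ]
lc [ 0.4776 -0.1943  0.025 ]
ld [ 0.4798 -0.2913  0.025 ]
term1 [ 0.4394 -0.1767  0.025 ]
term2 [ 0.4668 -0.1776  0.025 ]
pk0 [ 0.4337 -0.303   0.025 ]
pk1 [ 0.4301 -0.1505  0.025 ]
pk2 [ 0.4685 -0.1529  0.025 ]
pk3 [ 0.4772 -0.3025  0.025 ]
(360, 800, 3)
```

View pics/r1.png

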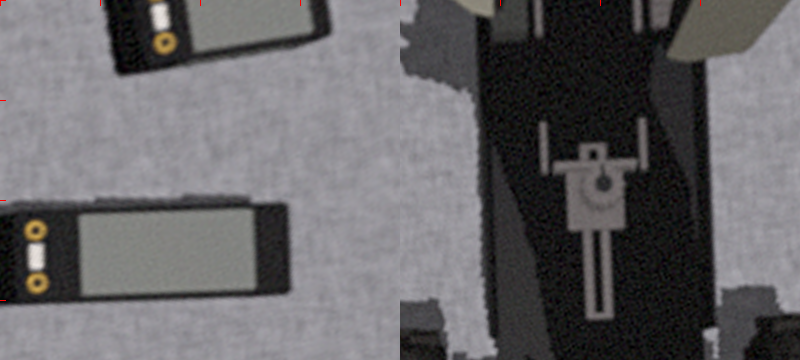

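The rectified view gives the screw head at ~(0.5275, 0.098) and the long pack at ~(0.456, -0.23), with its length along world y. I'll turn the tool clockwise first so the wrist has room for the anticlockwise turn.

Emit:
step_arm(
  steps="0.32 0 0 0 0 0 0.15;0.32 0 0 0 0 0 0.15;0.32 0 0 0 0 0 0.15;0.32 0 0 0 0 0 0.15;0.32 0 0 0 0 0 0.15;0.32 0 0 0 0 0 0.15;0.32 0 0 0 0 0 0.15;0.32 0 0 0 0 0 0",
)

```text
clock: 3.2
tool_pos: [0.4787, 0.1418, 0.3985]
ee_rot: [-0.0, 0.503, 0.864, -0.0]
wrist_force: [0.1, -0.1, 0.2]
width: 0.0297
finger_force: 0.0
```

```bash
cat >> h.py <<'E'
def to(p,yaw=None):
    "tool-frame shift in units of 0.04 m to world point p; tool-y heading"
    o=st(); q=R.from_quat(np.roll(o['ee_rot'],-1)).as_matrix()
    print('shift units',(q.T@(np.array(p)-o['tool_pos'])/.04).round(3),'tool y heading deg',np.degrees(np.arctan2(q[1,1],q[0,1])).round(2),'axes',q.round(3).tolist())
E
python3 - <<'E'
from h import *
to([.5275,.098,.19]); print(proj('scene0',[[.5275,.098,.109]]))
E
```

```text
{'clock': 3.2, 'joint_positions': [-0.7678, 0.1465, 0.4316, 1.8759, -0.0679, 1.1339, 0.2048], 'tool_pos': [0.4787, 0.1418, 0.3985], 'ee_rot': [-0.0003, 0.5032, 0.8642, -0.0001], 'wrist_force': [0.111, -0.0809, 0.2472], 'width': 0.0297, 'finger_force': 0.0}
shift units [-1.557  0.522  5.212] tool y heading deg 29.58 axes [[-0.494, 0.87, -0.001], [0.87, 0.494, 0.0], [0.0, -0.0, -1.0]]
[[441.92571842 207.22967305]]
```

Emit:
step_arm(
  steps="0.32 -0.52 0.17 0.65 0 0 0;0.32 -0.52 0.17 0.65 0 0 0;0.32 -0.52 0.18 0.65 0 0 0;0.32 0 0 0.65 0 0 0;0.32 0 0 0.65 0 0 0;0.32 0 0 0.65 0 0 0;0.32 0 0 0.65 0 0 0;0.32 0 0 0.6 0 0 0;0.32 0 0 0 0 0 0;0.32 0 0 0 0 0 0",
)

```text
clock: 4.03
tool_pos: [0.5279, 0.0976, 0.1922]
ee_rot: [-0.001, 0.5, 0.866, -0.001]
wrist_force: [0.2, 0.0, 0.1]
width: 0.03
finger_force: 0.0
```

```bash
python3 - <<'E'
from h import *
cap('wrist','w2'); to([.5275,.098,.19]); print(proj('w2',[[.5275,.098,.109]]))
cv2.imwrite('pics/w2b.png',cv2.resize(cv2.imread('pics/w2.png'),(800,600)))
E
```

```text
{'clock': 4.0833, 'joint_positions': [-0.566, 0.4311, 0.3875, 2.0712, -0.2528, 0.6838, 0.5093], 'tool_pos': [0.5288, 0.0976, 0.1933], 'ee_rot': [-0.0001, 0.5005, 0.8658, -0.0], 'wrist_force': [-0.352, -0.6146, 0.9496], 'width': 0.0299, 'finger_force': 0.0}
shift units [ 0.025 -0.024  0.082] tool y heading deg 29.94 axes [[-0.499, 0.867, -0.0], [0.867, 0.499, 0.0], [0.0, -0.0, -1.0]]
[[328.7904733  240.42618492]]
```

View pics/w2b.png

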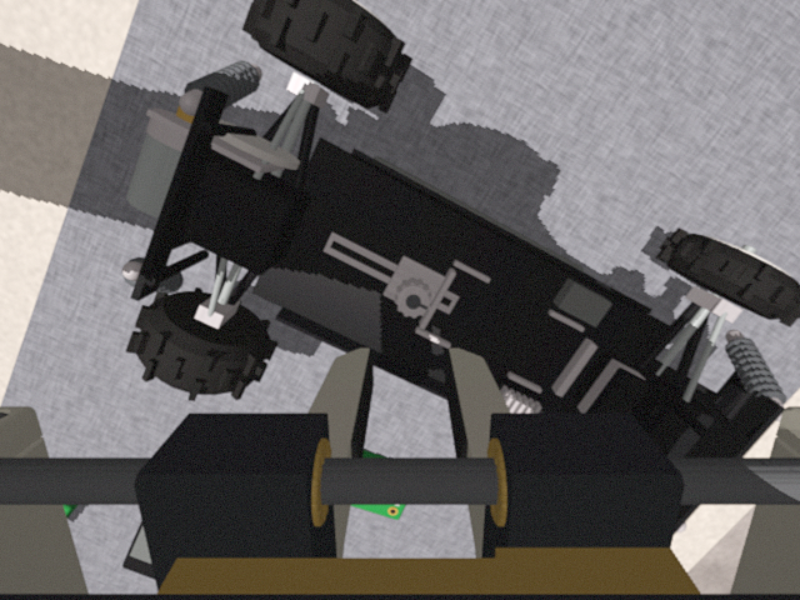

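Head is centred at (413,298) enlarged, i.e. (330.4,238.4), within 2 px of the prediction. I'll get the car yaw from the left guide (455,264)→(586,330) and the chassis edge.

```bash
python3 - <<'E'
from h import *
f=lambda u,v,z: px('w2',u/1.25,v/1.25,z)
print('head',f(413,298,.109))
def line(a,b,z):
    A,B=f(*a,z),f(*b,z); d=B-A; print(A.round(4),B.round(4),'yaw',np.degrees(np.arctan2(d[1],d[0])).round(2))
line((455,263),(583,330),.078); line((358,153),(540,245),.073); line((327,240),(390,275),.073); line((332,235),(396,270),.073)
# rectified
X,Y=np.meshgrid(np.arange(.70,.44,-.0005),np.arange(.19,-.0,-.0005),indexing='ij')
q=proj('w2',np.stack([X,Y,0*X+.073],-1).reshape(-1,3)).astype(np.float32).reshape(*X.shape,2)
r=cv2.remap(cv2.imread('pics/w2.png'),q[...,0],q[...,1],cv2.INTER_CUBIC)
r=cv2.convertScaleAbs(r,alpha=1.6,beta=20)
cv2.imwrite('pics/r2.png',cv2.resize(r,None,fx=1.1,fy=1.1)); print(r.shape)
E
```

```text
head [0.52773772 0.09996158 0.109     ]
[0.5446 0.1256 0.078 ] [0.6446 0.1294 0.078 ] yaw 2.19
[0.4577 0.1539 0.073 ] [0.5872 0.1627 0.073 ] yaw 3.92
[0.4656 0.0962 0.073 ] [0.5125 0.0962 0.073 ] yaw -0.04
[0.4669 0.1007 0.073 ] [0.5143 0.1011 0.073 ] yaw 0.49
(520, 380, 3)
```

View pics/r2.png

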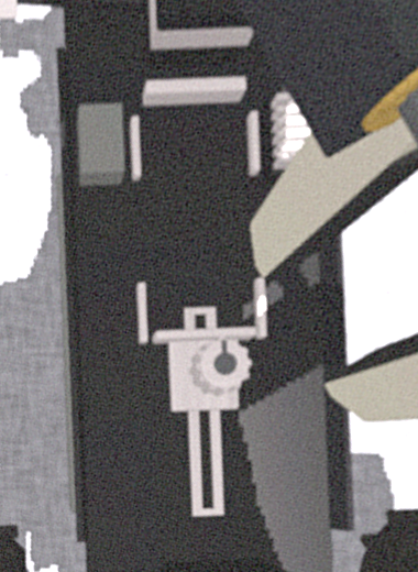

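The rectified view gives a car yaw of about 2.5° and confirms the head position. Descending onto the screw.

Emit:
step_arm(
  steps="0.32 0.05 0 0.6 0 0 0;0.32 0 0 0.6 0 0 0;0.32 0 0 0.6 0 0 0;0.32 0 0 0.5 0 0 0;0.32 0 0 0.33 0 0 0;0.32 0 0 0 0 0 0;0 0 0 0 0 0 0;0 0 0 0 0 0 0;0 0 0 0 0 0 0;0 0 0 0 0 0 0",
)

```text
clock: 4.92
tool_pos: [0.529, 0.0995, 0.089]
ee_rot: [0.001, 0.501, 0.865, 0.001]
wrist_force: [0.5, -0.1, 8.1]
width: 0.0195
finger_force: 30.0
```

```bash
python3 -c "
from h import *
to([.5277,.0995,.088])"
```

```text
{'clock': 4.9167, 'joint_positions': [-0.4808, 0.585, 0.2757, 2.1507, -0.3571, 0.4452, 0.5958], 'tool_pos': [0.529, 0.0995, 0.089], 'ee_rot': [0.001, 0.5013, 0.8653, 0.0011], 'wrist_force': [0.4609, -0.1042, 8.1088], 'width': 0.0195, 'finger_force': 30.0015}
shift units [ 0.017 -0.029  0.025] tool y heading deg 29.83 axes [[-0.497, 0.867, 0.003], [0.867, 0.497, 0.001], [-0.001, 0.003, -1.0]]
```

Emit:
step_arm(
  steps="0 0 0 -0.02 0 0 -0.12;0 0 0 0 0 0 -0.12;0 0 0 0 0 0 -0.12;0 0 0 0 0 0 -0.12;0 0 0 0 0 0 -0.12;0 0 0 0 0 0 -0.12;0 0 0 0 0 0 -0.12;0 0 0 0 0 0 -0.12;0 0 0 0 0 0 -0.12;0 0 0 0 0 0 -0.12",
)

```text
clock: 5.75
tool_pos: [0.5289, 0.0997, 0.0892]
ee_rot: [0.001, 0.052, 0.999, 0.0]
wrist_force: [1.2, 3.3, -0.5]
width: 0.0193
finger_force: 30.0
```

Emit:
step_arm(
  steps="0 0 0 0 0 0 -0.12;0 0 0 0 0 0 -0.12;0 0 0 0 0 0 -0.12;0 0 0 0 0 0 -0.08;0 0 0 0 0 0 0",
)

```text
clock: 6.17
tool_pos: [0.5289, 0.0999, 0.0892]
ee_rot: [0.001, -0.12, 0.993, 0.0]
wrist_force: [0.2, 3.3, 1.3]
width: 0.0192
finger_force: 30.0
```

```bash
python3 - <<'E'
from h import *
y=np.radians(2.5); o=telemetry.get_obs(); print(o['moment'])
to(np.array(o['tool_pos'])+[-.043*np.cos(y),-.043*np.sin(y),0])
E
```

```text
[ 0.72369389 -0.20522889  0.02070879]
{'clock': 6.1667, 'joint_positions': [-0.2404, 0.5671, -0.0736, 2.135, 0.0921, 0.4395, 1.4258], 'tool_pos': [0.5289, 0.0999, 0.0892], 'ee_rot': [0.0013, -0.1201, 0.9928, 0.0004], 'wrist_force': [0.1778, 3.2984, 1.2771], 'width': 0.0192, 'finger_force': 29.9993}
shift units [ 1.054  0.211 -0.003] tool y heading deg 103.8 axes [[-0.971, -0.238, 0.003], [-0.238, 0.971, 0.001], [-0.003, 0.001, -1.0]]
```

Emit:
step_arm(
  steps="0 0.1 0.02 0 0 0 0;0 0.1 0.02 0 0 0 0;0 0.1 0.02 0 0 0 0;0 0.1 0.02 0 0 0 0;0 0.1 0.02 0 0 0 0;0 0.1 0.02 0 0 0 0;0 0.1 0.02 0 0 0 0;0 0.1 0.02 0 0 0 0;0 0.1 0.02 0 0 0 0;0 0.05 0.01 0 0 0 0",
)

```text
clock: 7.0
tool_pos: [0.4893, 0.0983, 0.0891]
ee_rot: [0.001, -0.118, 0.993, 0.0]
wrist_force: [1.1, 3.8, 5.9]
width: 0.0197
finger_force: 30.0
```

Emit:
step_arm(
  steps="0 0.05 0.01 0 0 0 0;0 0.05 0.01 0 0 0 0;0 0 0 0 0 0 0",
)

```text
clock: 7.25
tool_pos: [0.4886, 0.0983, 0.0892]
ee_rot: [0.004, -0.118, 0.993, 0.001]
wrist_force: [9.5, 2.4, -2.6]
width: 0.019
finger_force: 30.0
```

Emit:
step_arm(
  steps="0 0.04 0.01 0 0 0 0;0 0 0 0 0 0 0;0 0 0 0 0 0 0",
)

```text
clock: 7.5
tool_pos: [0.4886, 0.0984, 0.0892]
ee_rot: [0.005, -0.117, 0.993, 0.001]
wrist_force: [14.5, 1.6, -5.2]
width: 0.0193
finger_force: 30.0
```

Emit:
step_arm(
  steps="0 -0.05 0 0 0 0 0.12;0 0 0 0 0 0 0.12;0 0 0 0 0 0 0.12;0 0 0 0 0 0 0.12;0 0 0 0 0 0 0.12;0 0 0 0 0 0 0.12;0 0 0 0 0 0 0.12;0 0 0 0 0 0 0.12;0 0 0 0 0 0 0.12;0 0 0 0 0 0 0.12",
)

```text
clock: 8.33
tool_pos: [0.4886, 0.098, 0.0891]
ee_rot: [0.003, 0.349, 0.937, 0.001]
wrist_force: [8.6, 1.7, -2.1]
width: 0.0194
finger_force: 30.0
```

Emit:
step_arm(
  steps="0 0 0 0 0 0 0.12;0 0 0 0 0 0 0.12;0 0 0 0 0 0 0.12;0 0 0 0 0 0 0.08;0 0 0 0 0 0 0.06;0 0 0 0 0 0 0.06;0 0 0 0 0 0 0",
)

```text
clock: 8.92
tool_pos: [0.4883, 0.0982, 0.0891]
ee_rot: [0.003, 0.543, 0.839, 0.002]
wrist_force: [8.2, 2.0, 0.2]
width: 0.0192
finger_force: 30.0
```

```bash
python3 - <<'E'
from h import *
o=telemetry.get_obs(); print(o['moment']); to(o['tool_pos'])
E
```

```text
[ 0.36566455 -1.70881097  0.27705157]
{'clock': 8.9167, 'joint_positions': [-0.5197, 0.5564, 0.2954, 2.2426, -0.4157, 0.3864, 0.5421], 'tool_pos': [0.4883, 0.0982, 0.0891], 'ee_rot': [0.0026, 0.5435, 0.8394, 0.0017], 'wrist_force': [8.1939, 2.0414, 0.1779], 'width': 0.0192, 'finger_force': 30.0005}
shift units [0. 0. 0.] tool y heading deg 24.16 axes [[-0.409, 0.912, 0.006], [0.912, 0.409, 0.0], [-0.002, 0.006, -1.0]]
```

Emit:
step_arm(
  steps="0 -0.03 0.06 0 0 0 0;0.32 0 0 0 0 0 0;0.32 0 0 0 0 0 0;0.32 0 0 0 0 0 0;0.32 0 0 -0.5 0 0 0;0.32 0 0 -0.7 0 0 0;0.32 0 0 -0.8 0 0 0;0.32 0 0 -0.8 0 0 0;0.32 0 0 0 0 0 0;0.32 0 0 0 0 0 0",
)

```text
clock: 9.75
tool_pos: [0.4883, 0.098, 0.2015]
ee_rot: [0.001, 0.542, 0.841, 0.001]
wrist_force: [0.3, -0.1, 0.4]
width: 0.0297
finger_force: 0.0
```

```bash
python3 - <<'E'
from h import *
cap('wrist','w3'); st()
X,Y=np.meshgrid(np.arange(.68,.40,-.0005),np.arange(.19,-.0,-.0005),indexing='ij')
def rec(z):
    q=proj('w3',np.stack([X,Y,0*X+z],-1).reshape(-1,3)).astype(np.float32).reshape(*X.shape,2)
    return cv2.convertScaleAbs(cv2.remap(cv2.imread('pics/w3.png'),q[...,0],q[...,1],cv2.INTER_CUBIC),alpha=1.6,beta=20)
cv2.imwrite('pics/r3.png',np.hstack([rec(.073),rec(.083)]))
E
```

```text
{'clock': 9.8, 'joint_positions': [-0.6539, 0.3821, 0.4632, 2.152, -0.2752, 0.6624, 0.4251], 'tool_pos': [0.4876, 0.0979, 0.2003], 'ee_rot': [-0.0, 0.5416, 0.8406, 0.0004], 'wrist_force': [0.5231, -0.7627, -0.0182], 'width': 0.0298, 'finger_force': 0.0}
```

View pics/r3.png

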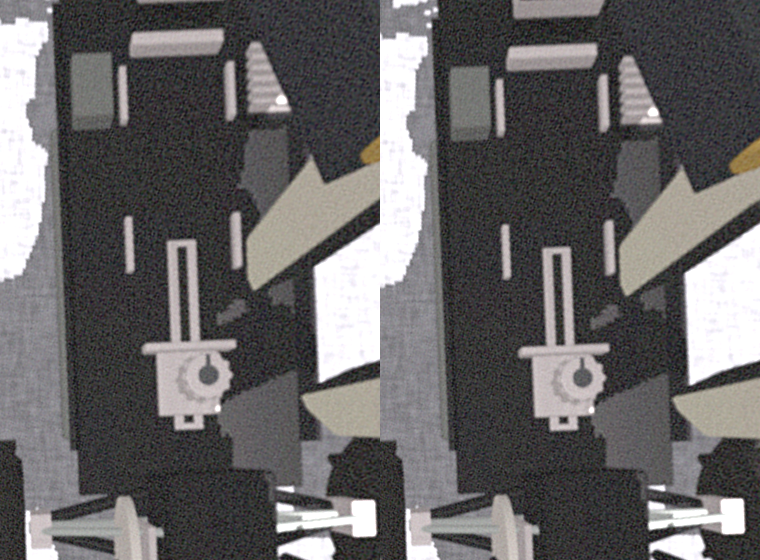

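The stop is now at the rear end of its slot, and the bay looks 144 mm long. Next I'll check the camera bias against the gripped screw position and plan the pack approach.

```bash
python3 - <<'E'
from h import *
u=proj('w3',[[.68-374*.0005,.19-208*.0005,.073]])[0]; print('head seen',px('w3',*u,.109))
to([.456,-.231,.20])
E
```

```text
head seen [0.48798212 0.09668752 0.109     ]
{'clock': 9.8, 'joint_positions': [-0.6539, 0.3821, 0.4632, 2.152, -0.2752, 0.6624, 0.4251], 'tool_pos': [0.4876, 0.0979, 0.2003], 'ee_rot': [-0.0, 0.5416, 0.8406, 0.0004], 'wrist_force': [0.5231, -0.7627, -0.0182], 'width': 0.0298, 'finger_force': 0.0}
shift units [-7.162e+00 -4.118e+00  3.000e-03] tool y heading deg 24.41 axes [[-0.413, 0.911, 0.0], [0.911, 0.413, 0.001], [0.0, 0.001, -1.0]]
```

Emit:
step_arm(
  steps="0.8 0 0 0 0 0 0.135;0.8 0 0 0 0 0 0.135;0.8 0 0 0 0 0 0.135;0.8 0 0 0 0 0 0.135;0.8 0 0 0 0 0 0;0.8 -0.7 -0.06 0 0 0 0;0.8 -0.7 -0.06 0 0 0 0;0.8 -0.7 -0.06 0 0 0 0;0.8 -0.7 -0.06 0 0 0 0;0.8 -0.7 -0.06 0 0 0 0",
)

```text
clock: 10.63
tool_pos: [0.4753, -0.0434, 0.1992]
ee_rot: [-0.001, 0.705, 0.709, -0.001]
wrist_force: [-0.1, -0.1, 0.1]
width: 0.0745
finger_force: 0.0
```

Emit:
step_arm(
  steps="0.8 -0.7 -0.06 0 0 0 0;0.8 -0.7 -0.06 0 0 0 0;0.8 -0.7 -0.06 0 0 0 0;0.8 -0.7 -0.06 0 0 0 0;0.8 -0.7 -0.06 0 0 0 0;0.8 -0.7 -0.06 0 0 0 0;0.8 -0.7 -0.06 0 0 0 0;0.8 -0.7 -0.06 0 0 0 0;0.8 -0.7 -0.06 0 0 0 0;0.8 0 0 0 0 0 0",
)

```text
clock: 11.47
tool_pos: [0.4536, -0.2997, 0.1997]
ee_rot: [0.001, 0.707, 0.707, -0.001]
wrist_force: [-0.2, -0.8, 0.1]
width: 0.0739
finger_force: 0.0
```

```bash
python3 - <<'E'
from h import *
cap('wrist','w4'); to([.456,-.2355,.2])
X,Y=np.meshgrid(np.arange(.53,.38,-.0004),np.arange(-.13,-.33,-.0004),indexing='ij')
q=proj('w4',np.stack([X,Y,0*X+.025],-1).reshape(-1,3)).astype(np.float32).reshape(*X.shape,2)
r=cv2.remap(cv2.imread('pics/w4.png'),q[...,0],q[...,1],cv2.INTER_CUBIC); print(r.shape)
cv2.imwrite('pics/r4.png',cv2.convertScaleAbs(r,alpha=1.5,beta=20))
E
```

```text
{'clock': 11.5167, 'joint_positions': [0.0839, 0.4531, 0.5533, 2.0616, -0.3542, 0.7198, 0.8626], 'tool_pos': [0.4538, -0.2969, 0.1993], 'ee_rot': [-0.0003, 0.707, 0.7072, -0.0008], 'wrist_force': [-0.8882, 0.3162, -0.1102], 'width': 0.0743, 'finger_force': 0.0}
shift units [ 1.536  0.055 -0.019] tool y heading deg 0.02 axes [[-0.0, 1.0, -0.002], [1.0, 0.0, -0.001], [-0.001, -0.002, -1.0]]
(376, 500, 3)
```

View pics/r4.png

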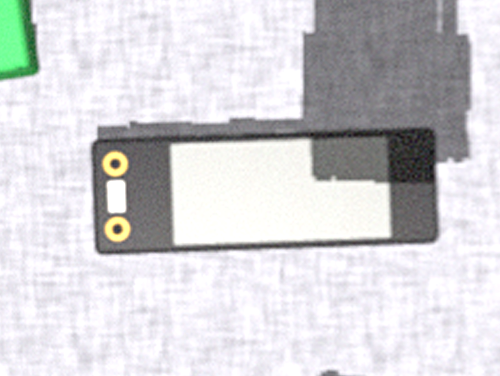

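The pack's corners in the rectified view are (93,142), (435,129), (438,240) and (97,252). That puts its centre at ~(0.454, -0.236), rotated 2.1° anticlockwise. Descending on it.

Emit:
step_arm(
  steps="0.8 0.51 0 0.3 0 0 -0.047;0.8 0.51 0 0.6 0 0 0;0.8 0.51 0 0.7 0 0 0;0.8 0 0 0.8 0 0 0;0.8 0 0 0.8 0 0 0;0.8 0 0 0.7 0 0 0;0.8 0 0 0.5 0 0 0;0.8 0 0 0 0 0 0;0.8 0 0 0 0 0 0",
)

```text
clock: 12.27
tool_pos: [0.4525, -0.2319, 0.0233]
ee_rot: [-0.002, 0.693, 0.721, -0.0]
wrist_force: [0.9, 1.1, 0.4]
width: 0.0743
finger_force: 0.0
```

```bash
python3 -c "
from h import *
to([.4540,-.236,.004])"
```

```text
{'clock': 12.2667, 'joint_positions': [0.1981, 0.6854, 0.2423, 2.2422, -0.5913, 0.2773, 1.0017], 'tool_pos': [0.4525, -0.2319, 0.0233], 'ee_rot': [-0.0018, 0.6926, 0.7213, -0.0003], 'wrist_force': [0.9277, 1.0916, 0.3657], 'width': 0.0743, 'finger_force': 0.0}
shift units [-0.104  0.035  0.483] tool y heading deg 2.33 axes [[-0.041, 0.999, -0.003], [0.999, 0.041, 0.002], [0.002, -0.003, -1.0]]
```

Emit:
step_arm(
  steps="0.8 -0.1 0.03 0.28 0 0 0.005;0.8 0 0 0.2 0 0 0;0.8 0 0 0 0 0 0;0 0 0 0 0 0 0;0 0 0 0 0 0 0;0 0 0 0 0 0 0;0 0 0 0 0 0 0;0 0 0 0 0 0 0;0 0 0 0 0 0 0",
)

```text
clock: 13.02
tool_pos: [0.455, -0.2371, 0.0054]
ee_rot: [0.0, 0.695, 0.719, 0.0]
wrist_force: [-0.4, 0.8, 3.8]
width: 0.0466
finger_force: 30.0
```

```bash
python3 -c "
from h import *
to([.4540,-.236,.004])"
```

```text
{'clock': 13.0167, 'joint_positions': [0.2307, 0.7175, 0.2052, 2.2389, -0.6083, 0.2367, 1.0164], 'tool_pos': [0.455, -0.2371, 0.0054], 'ee_rot': [0.0002, 0.6946, 0.7194, 0.0001], 'wrist_force': [-0.3936, 0.783, 3.8177], 'width': 0.0466, 'finger_force': 30.0009}
shift units [ 0.027 -0.024  0.034] tool y heading deg 2.01 axes [[-0.035, 0.999, 0.0], [0.999, 0.035, -0.0], [-0.0, 0.0, -1.0]]
```

Emit:
step_arm(
  steps="0 0 0 -0.2 0 0 0;0 0 0 -0.4 0 0 0;0 0 0 -0.6 0 0 0;0 0 0 -0.7 0 0 0;0 0 0 -0.7 0 0 0;0 0 0 -0.7 0 0 0;0 0 0 -0.7 0 0 0;0 0 0 -0.7 0 0 0;0 0 0 -0.5 0 0 0;0 0 0 -0.2 0 0 0",
)

```text
clock: 13.85
tool_pos: [0.4553, -0.2373, 0.2238]
ee_rot: [0.001, 0.695, 0.719, 0.001]
wrist_force: [-0.4, -0.3, -3.8]
width: 0.0467
finger_force: 30.0
```

Emit:
step_arm(
  steps="0 0.2 0.1 0 0 0 0;0 0.4 0.2 0 0 0 0;0 0.5 0.2 0 0 0 0;0 0.5 0.2 0 0 0 0;0 0.5 0.2 0 0 0 0;0 0.5 0.2 0 0 0 0;0 0.5 0.2 0 0 0 0;0 0.5 0.2 0 0 0 0;0 0.5 0.2 0 0 0 0;0 0.5 0.2 0 0 0 0",
)

```text
clock: 14.68
tool_pos: [0.5237, -0.0485, 0.2193]
ee_rot: [-0.001, 0.694, 0.72, -0.001]
wrist_force: [0.7, -0.1, -4.7]
width: 0.0469
finger_force: 30.0
```

Emit:
step_arm(
  steps="0 0.5 0.2 0 0 0 0;0 0.5 0.2 0 0 0 0;0 0.5 0.2 0 0 0 0;0 0.5 0.2 0 0 0 0;0 0.5 0.2 0 0 0 0;0 0.5 0.2 0 0 0 0;0 0.5 0.2 0 0 0 0;0 0.3 0.1 0 0 0 0;0 0 0 0 0 0 0",
)

```text
clock: 15.43
tool_pos: [0.5788, 0.1073, 0.2191]
ee_rot: [-0.001, 0.693, 0.721, -0.001]
wrist_force: [-0.9, 0.2, -3.7]
width: 0.0469
finger_force: 30.0
```

```bash
python3 -c "
from h import *
to([.580,.102,.220])"
```

```text
{'clock': 15.4333, 'joint_positions': [-0.6803, 0.4902, 0.5895, 1.9422, -0.3673, 0.8188, 0.1499], 'tool_pos': [0.5788, 0.1073, 0.2191], 'ee_rot': [-0.0009, 0.693, 0.7209, -0.0007], 'wrist_force': [-0.8913, 0.171, -3.6734], 'width': 0.0469, 'finger_force': 29.9996}
shift units [-0.134  0.025 -0.023] tool y heading deg 2.26 axes [[-0.039, 0.999, -0.002], [0.999, 0.039, 0.0], [0.0, -0.002, -1.0]]
```

Emit:
step_arm(
  steps="0 -0.13 0.03 0 0 0 -0.08;0 0 0 0 0 0 -0.13;0 0 0 0 0 0 -0.13;0 0 0 0 0 0 -0.13;0 0 0 0 0 0 -0.13;0 0 0 0 0 0 -0.13;0 0 0 0 0 0 -0.13;0 0 0 0 0 0 -0.13;0 0 0 0 0 0 -0.13;0 0 0 0 0 0 -0.13",
)

```text
clock: 16.27
tool_pos: [0.5795, 0.097, 0.2201]
ee_rot: [-0.001, 0.272, 0.962, -0.001]
wrist_force: [0.0, -0.4, -3.7]
width: 0.0468
finger_force: 30.0
```

Emit:
step_arm(
  steps="0 0 0 0 0 0 -0.13;0 0 0 0 0 0 -0.13;0 0 0 0 0 0 -0.13;0 0 0 0 0 0 -0.13;0 0 0 0 0 0 -0.13;0 0 0 0 0 0 -0.1;0 0 0 0 0 0 0;0 0 0 0 0 0 0",
)

```text
clock: 16.93
tool_pos: [0.5798, 0.0972, 0.2204]
ee_rot: [-0.001, -0.016, 1.0, -0.0]
wrist_force: [-0.9, -0.4, -3.1]
width: 0.0469
finger_force: 30.0
```

```bash
python3 - <<'E'
from h import *
to([.580,.102,.15])
cap('wrist','w5'); cap('scene','s5'); cap('side','d5')
w=cv2.imread('pics/w5.png')
a=cv2.resize(w,(560,420)); s=cv2.imread('pics/s5.png')[150:290,370:530]; d=cv2.imread('pics/d5.png')[150:250,170:340]
o=np.zeros((600,800,3),np.uint8); o[:420,:560]=a; o[:210,560:800]=cv2.resize(s,(240,210)); o[420:600,:306]=cv2.resize(d,(306,180))
cv2.imwrite('pics/m5.png',o)
E
```

```text
{'clock': 16.9333, 'joint_positions': [-0.361, 0.435, 0.1392, 1.9246, -0.0824, 0.7887, 1.4256], 'tool_pos': [0.5798, 0.0972, 0.2204], 'ee_rot': [-0.0007, -0.0156, 0.9999, -0.0002], 'wrist_force': [-0.8642, -0.3977, -3.1329], 'width': 0.0469, 'finger_force': 29.9988}
shift units [-0.01   0.12   1.759] tool y heading deg 91.79 axes [[-1.0, -0.031, -0.001], [-0.031, 1.0, -0.0], [0.001, -0.0, -1.0]]
```

View pics/m5.png

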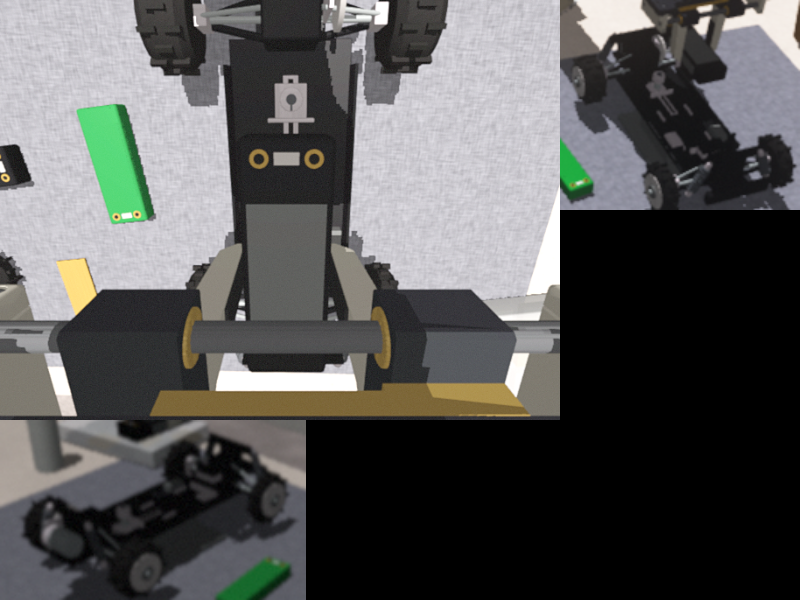

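The view shows the pack held squarely with its terminal end to the rear: terminals at (258,159) and (314,158), rear edge at row 137, screw at (291,99) (panel scale 0.875). I'll work out the pack's offset in the grip from these pixels.

```bash
python3 - <<'E'
from h import *
f=lambda u,v,z: px('w5',u/.875,v/.875,z)
o=telemetry.get_obs(); t=np.array(o['tool_pos']); zt=t[2]-.0054+.025
print('screw',f(291,99.5,.109).round(4))
print('rear edge',f(287,136.5,zt).round(4),'lab',f(247,205,zt).round(4),f(326,205,zt).round(4))
a,b=f(258,159,zt),f(314,158,zt); print('terms',a.round(4),b.round(4),np.degrees(np.arctan2(*(b-a)[[1,0]])))
d=np.array([np.cos(np.radians(1.8)),np.sin(np.radians(1.8)),0]); print('centre by term',((a+b)/2+.0611*d-t).round(4),'by edge',(f(287,136.5,zt)+.0695*d-t).round(4))
# pack pixels mask bounds at refined gray profile along column mid
g=cv2.cvtColor(cv2.imread('pics/w5.png'),6); print(g[120:260,300:304].mean(1).round().astype(int).tolist())
E
```

```text
screw [0.4881 0.097  0.109 ]
rear edge [0.5073 0.094  0.2403] lab [0.5411 0.0754 0.2403] [0.5399 0.1144 0.2403]
terms [0.5182 0.0807 0.2403] [0.5168 0.1071 0.2403] 92.8599579125479
centre by term [-0.0017 -0.0021  0.0196] by edge [-0.0035 -0.0017  0.0196]
[46, 44, 38, 42, 41, 40, 44, 45, 42, 42, 42, 42, 45, 41, 41, 41, 42, 40, 38, 40, 41, 43, 39, 45, 43, 45, 46, 42, 44, 43, 42, 40, 35, 31, 27, 31, 32, 32, 33, 30, 36, 35, 36, 39, 36, 35, 36, 36, 37, 35, 36, 56, 89, 119, 132, 135, 133, 126, 111, 103, 91, 87, 83, 90, 99, 117, 130, 134, 132, 125, 107, 73, 43, 34, 34, 38, 36, 37, 35, 39, 38, 37, 39, 34, 33, 36, 37, 32, 38, 36, 36, 33, 34, 42, 34, 34, 38, 36, 37, 34, 35, 38, 40, 34, 38, 35, 36, 39, 38, 34, 38, 32, 44, 73, 102, 98, 99, 100, 98, 100, 97, 99, 100, 97, 98, 98, 98, 98, 99, 98, 99, 98, 99, 98, 97, 95, 97, 95, 97, 99]
```

Emit:
step_arm(
  steps="0 -0.06 0.12 0 0 0 -0.013;0 0 0 0.3 0 0 0;0 0 0 0.5 0 0 0;0 0 0 0.5 0 0 0;0 0 0 0.4 0 0 0;0 0 0 0.3 0 0 0;0 0 0 0.2 0 0 0;0 0 0 0.2 0 0 0;0 0 0 0 0 0 0;0 0 0 0 0 0 0",
)

```text
clock: 17.92
tool_pos: [0.5829, 0.1033, 0.1251]
ee_rot: [-0.0, -0.023, 1.0, -0.0]
wrist_force: [-0.8, 0.7, -3.7]
width: 0.0467
finger_force: 30.0
```

```bash
python3 -c "
from h import *
to([.582,.102,.0985])"
```

```text
{'clock': 17.9167, 'joint_positions': [-0.3454, 0.5621, 0.1085, 1.9973, -0.1043, 0.5875, 1.4494], 'tool_pos': [0.5829, 0.1033, 0.1251], 'ee_rot': [-0.0001, -0.0226, 0.9997, -0.0], 'wrist_force': [-0.7691, 0.7227, -3.7118], 'width': 0.0467, 'finger_force': 29.9993}
shift units [ 0.023 -0.032  0.664] tool y heading deg 92.59 axes [[-0.999, -0.045, -0.0], [-0.045, 0.999, -0.0], [0.0, -0.0, -1.0]]
```

Emit:
step_arm(
  steps="0 0.02 -0.03 0.25 0 0 0.003;0 0 0 0.25 0 0 0;0 0 0 0.15 0 0 0;0 0 0 0 0 0 0;0 0 0 0 0 0 0;0 0 0 0 0 0 0",
)

```text
clock: 18.42
tool_pos: [0.5821, 0.102, 0.0991]
ee_rot: [0.0, -0.021, 1.0, -0.0]
wrist_force: [0.1, 0.4, -3.0]
width: 0.0469
finger_force: 30.0
```

```bash
python3 - <<'E'
from h import *
to([.582,.102,.0985]); cap('wrist','w6')
o=telemetry.get_obs(); zt=o['tool_pos'][2]-.0054+.025
i=cv2.imread('pics/w6.png').astype(int)
# gold terminals: R>B strongly
m=((i[...,2]-i[...,0]>60)&(i[...,2]<255)).astype(np.uint8); m[290:]=0
n,l,s,c=cv2.connectedComponentsWithStats(m)
for k in range(1,n):
    if s[k,4]>60: print(s[k].tolist(),c[k].round(1),px('w6',*c[k],zt).round(4))
E
```

```text
{'clock': 18.4167, 'joint_positions': [-0.3371, 0.5986, 0.0999, 2.0161, -0.1109, 0.5319, 1.4547], 'tool_pos': [0.5821, 0.102, 0.0991], 'ee_rot': [0.0, -0.0214, 0.9998, -0.0], 'wrist_force': [0.141, 0.3509, -2.9942], 'width': 0.0469, 'finger_force': 29.9992}
shift units [0.003 0.001 0.014] tool y heading deg 92.45 axes [[-0.999, -0.043, 0.0], [-0.043, 0.999, -0.0], [-0.0, -0.0, -1.0]]
[285, 170, 22, 23, 270] [295.3 181.1] [0.5203 0.0849 0.1188]
[348, 170, 22, 23, 269] [358.5 181.1] [0.5192 0.111  0.1188]
```

```bash
python3 -c "
from h import *
st(); print(manip.hand_in())"
```

```text
{'clock': 18.4667, 'joint_positions': [-0.3371, 0.5983, 0.0999, 2.016, -0.1109, 0.5319, 1.4547], 'tool_pos': [0.5822, 0.102, 0.0992], 'ee_rot': [0.0002, -0.0214, 0.9998, 0.0], 'wrist_force': [-0.3965, -0.7206, -3.3866], 'width': 0.0465, 'finger_force': 29.9992}
the job is handed in; nothing more can be done
None
```

Job handed in at 18.5 s: the battery stop is at the rear end of its slot with the screw tight again, and the long pack is held level and lined up over the bay, about 1 cm above the end stops; the final position rests on measurements, since my 10 pictures were used up.

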